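# Tilt the parts tray so the nuts heap up by the scoop

### The arm

A 7-joint arm with a two-finger parallel gripper is mounted at the origin on a cart in front of the work surface, level with it; the furniture and walls round the work are solid. World frame = base frame: x ahead of the robot, y to its left, z up, the work surface at z = 0. Lengths are in m, angles in rad, forces in N, time in s.
With the tool pointing down it reaches from about 0.425 to 0.875 m from the base axis. Payload 4.7 kg.
Tool frame: the origin (TCP) lies at the very end of the fingers, on their centre line; the grasp point (between the pads) lies 19 mm behind it; z points along the fingers, y is the line along which they close (so a half turn about z gives the same grasp; the last joint's range is limited). The gripper opens to 87 mm and grips with 3 to 60 N. Pads are 19 mm wide; open, the fingers measure 117 mm over their backs; the gripper's body (75 mm by 190 mm) begins 51 mm behind the grasp point.
Start: joints at [-1.252, 0.321, -0.07, 1.45, 0.023, 1.371, -0.057], TCP at [0.195, 0.62, 0.196] pointing down, gripper open.
Joint ranges: [-2.86, 2.86], [-0.3, 2.09], [-1.38, 1.24], [0.06, 2.45], [-1.56, 4.7], [0.09, 2.05], [-2.69, 2.69]. Speed limits (rad/s): [2.57, 2.57, 3.14, 3.14, 3.14, 3.14, 3.14].

### API

Orientations are given as a rotation vector (axis times angle).
In Python, from bench import ctrl, vision gives the robot as it stands.
- The arm moves only by the tool jog_arm, never from a script. Its argument "increments" is a list of rows, each an object of numbers: "tx", "ty", "tz": the shift along the tool's x, y, z in mm; "wx", "wy", "wz": the turn, a rotation vector about the tool's x, y, z in rad; "gripper": the opening, from 0 (shut) to 1 (fully open). In form: [{"tx": .., "ty": .., "tz": .., "wx": .., "wy": .., "wz": .., "gripper": ..}, ...]. A call has exactly 5 rows; each row is the pose to reach, as a shift and turn from the pose commanded when the call began, along the tool's axes at that moment; what a row does not reach only later rows make up. A row lasts 1/12 s, in which the tool goes at most 41.7 mm and 7.16 degrees, less where a joint would pass 70% of its speed; a pose out of reach is approached as far as the arm can. A call with a gripper value outside its range is refused whole. The fingers move at their own pace and stop on an object; "grip_force" is the grip in N (left out, the last holds). Time passes only in rows, so rows that repeat a pose let the fingers close, or fill a call up. It gives the time, the measured TCP pose, the force, the opening and the grip force at its end, in the units of the state.
- ctrl.get_state(): the state, without advancing time (a new reading comes with each control period).
- vision.get_image(name): name is "scene" or "top" or "wrist"; returns a dict with "color" (420x560x3 uint8, blue, green, red), "fx", "fy", "cx", "cy" (pixels), "k1" (the pictures are not rectified: a ray, as slopes to the right and down, at radius r is drawn at 1 + k1 r^2 times it, then the intrinsics apply), "extrinsics" (4x4, takes a point from world to camera coordinates). Camera axes: x right, y down, z forward; pixel columns grow to the right and rows downward; lengths in m; the calibration is good to about 2 mm. A picture is of the moment at which its call begins. There is no depth.
- ctrl.close_job(): hands the job in; it is judged then, once.
Trained networks look in the newest picture that a camera, given by its name, has taken for a name from the list of things; names that differ only in an ending like _2 or _b are one class to them, and where a whole thing is asked for, a point or a joint stands for the part that bears it (a point fixed in the world has none). Each returns a list of dicts, best first, with "conf" (0 to 1); they miss things now and then, are a little off and sometimes report something else, mostly with a low value. They report only what shows in the picture. A call takes as long as a camera call. They do not tell look-alikes from the thing itself.
- vision.spot_in(camera, thing): "bbox" ([left, top, right, bottom] in pixels, round what is visible of it).
The state is a dict: "time": time; "joint_positions": joint angles; "qd": joint speeds; "joint_torque": joint torques, N m; "position": TCP position; "tool_rot": TCP orientation; "ft_force": force on the tool from outside, world axes, zero at the start; "torque": the same for the moment, N m; "grip_width": opening from 0.0 (shut) to 1.0 (fully open); "grip_force": force on a finger pad.
Only numpy, scipy, OpenCV 4.12 (cv2) and the standard library are available. Lean on these libraries where they do the work, as an engineer would, in place of code of your own. Each camera call takes 0.05 s, during which the arm holds its last target. There are 200 camera calls.

### The job

On the desk a shallow metal tray with three loose steel nuts sits on a tilting stand, and a small metal hand scoop lies off one of the tray's two ends. Tilt the tray by its end tabs (raise the end away from the scoop, or push down the end nearest it) right to the stop, so that all three nuts slide together at the end nearest the scoop, ready to be scooped up; then let go and leave it tilted. Do not spill a nut, do not pick or push the nuts by hand, and leave the scoop where it lies.

Things in the scene. Friction and masses are not known exactly. Their poses are not given: they have to be found in the camera images.
- tray_mid (a point): centre of the tray's underside, on its tilt axis, 78 mm above the desk. Frame tilts with the tray: x along the tilt axis, y along the tray, z up out of it. Bare-metal pan 96 (x) x 220 (y) x 28 mm, walls 3 mm, on a dark fixed stand (92 mm high, x to +-68). Black grip tab on each end: 24 wide (x), 12 thick (z), out to y = +-155; grip it at (0, +-140, 16) mm, free below and beside
- tray (a joint): tilt of the tray (rad): 0 level (as at the start), stops at -0.4 and +0.4; positive raises the end at +y of the tray_mid frame and lowers the -y end. The pivot is stiff (0.6 N m of friction, about 4 to 5 N at a tab): the tray stays where it is left
- nut_0: plain steel hex nut, 22 mm across flats, 11 mm tall, 20 to 45 g, lying flat in the tray; origin at the centre of its underside. The nuts are smooth: they start to slide at 7 to 10 degrees of tray tilt and slide freely at 15.
- nut_1: a second nut like nut_0
- nut_2: a third nut like nut_0
- scoop_centre (a point): small bare-metal hand scoop, loose on the desk about 0.27 m from the tray's centre, off one end of the tray (which end varies; off the other lies a round tin 64 mm across). Open trough 75 x 60 mm, 30 high, mouth to the point's +x, black round handle behind, 144 mm long in all. The point is on its centre line, 15 mm above its underside
Things that resemble listed ones, but are neither listed nor needed, are in the scene too. Leave any orange look-alike of the part that bears scoop_centre alone.

How it is judged:
At the end, for the whole second after the job is handed in: The tray stands tilted by at least 15 degrees (0.26 rad; the stop is at 0.4 rad) with its low end the one nearest the scoop; all three nuts are in the tray, in the part of it from 40 mm past the tilt axis to the low end wall; tray and nuts are at rest (((y of scoop_centre in the frame of tray_mid above 0 m and value of joint tray below -0.26 rad and y of each of nut_0, nut_1, nut_2 in the frame of tray_mid above 0.04 m) or (y of scoop_centre in the frame of tray_mid below 0 m and value of joint tray above 0.26 rad and y of each of nut_0, nut_1, nut_2 in the frame of tray_mid below -0.04 m)) and not (z of nut_0 in the frame of tray_mid below -0.015 m or z of nut_0 in the frame of tray_mid above 0.06 m or y of nut_0 in the frame of tray_mid above 0.115 m or y of nut_0 in the frame of tray_mid below -0.115 m or x of nut_0 in the frame of tray_mid above 0.053 m or x of nut_0 in the frame of tray_mid below -0.053 m) and not (z of nut_1 in the frame of tray_mid below -0.015 m or z of nut_1 in the frame of tray_mid above 0.06 m or y of nut_1 in the frame of tray_mid above 0.115 m or y of nut_1 in the frame of tray_mid below -0.115 m or x of nut_1 in the frame of tray_mid above 0.053 m or x of nut_1 in the frame of tray_mid below -0.053 m) and not (z of nut_2 in the frame of tray_mid below -0.015 m or z of nut_2 in the frame of tray_mid above 0.06 m or y of nut_2 in the frame of tray_mid above 0.115 m or y of nut_2 in the frame of tray_mid below -0.115 m or x of nut_2 in the frame of tray_mid above 0.053 m or x of nut_2 in the frame of tray_mid below -0.053 m) and linear speed of each of nut_0, nut_1, nut_2 below 0.02 m/s and velocity of joint tray between -0.05 and 0.05 rad/s); the robot touches nothing.
It fails at once if a nut leaves the tray ((z of nut_0 in the frame of tray_mid below -0.015 m or z of nut_0 in the frame of tray_mid above 0.06 m or y of nut_0 in the frame of tray_mid above 0.115 m or y of nut_0 in the frame of tray_mid below -0.115 m or x of nut_0 in the frame of tray_mid above 0.053 m or x of nut_0 in the frame of tray_mid below -0.053 m) or (z of nut_1 in the frame of tray_mid below -0.015 m or z of nut_1 in the frame of tray_mid above 0.06 m or y of nut_1 in the frame of tray_mid above 0.115 m or y of nut_1 in the frame of tray_mid below -0.115 m or x of nut_1 in the frame of tray_mid above 0.053 m or x of nut_1 in the frame of tray_mid below -0.053 m) or (z of nut_2 in the frame of tray_mid below -0.015 m or z of nut_2 in the frame of tray_mid above 0.06 m or y of nut_2 in the frame of tray_mid above 0.115 m or y of nut_2 in the frame of tray_mid below -0.115 m or x of nut_2 in the frame of tray_mid above 0.053 m or x of nut_2 in the frame of tray_mid below -0.053 m)).
It fails at once if a nut is picked up or pushed by the fingers (over 1 N) (contact force between any of nut_0, nut_1, nut_2 and the fingers above 1 N).
It fails at once if the scoop is moved more than 30 mm (distance of scoop_centre from where it was at the start of the episode above 0.03 m).
It also fails if it takes over 32 s, if anything falls off the work surface, if the arm or the gripper's body presses on something with over 40 N, if the wrist force passes 120 N, or if a joint passes its speed limit or range.

## Working session

There is one attempt and no reset: what is moved stays moved. The work goes in short steps, Python scripts to look and compute and a tool call to move; the robot and the scene stay as the last step left them, time stands still between calls to the robot, and variables do not carry over. Pictures are saved under pics/ and viewed, at most 10 in all, crops included, and the job is handed in when it is done.

Besides the shell and the picture viewer there is one more tool, called after "Call:" by a JSON object that holds its "fn" and its "kwargs". jog_arm: Moves the arm, as the interface text tells. Its arguments: {"type":"object","properties":{"increments":{"type":"array"},"grip_force":{"type":"number"}},"required":["increments"]}

```bash
mkdir -p pics; cat > h.py <<'E'
import numpy as np, cv2
from bench import ctrl, vision
from scipy.spatial.transform import Rotation as R
def ray(im,u,v):
    K=np.array([[im['fx'],0,im['cx']],[0,im['fy'],im['cy']],[0,0,1.]])
    p=cv2.undistortPoints(np.array([[[u,v]]],float),K,np.array([im['k1'],0,0,0,0.]))[0,0]
    E=np.array(im['extrinsics']); d=E[:3,:3].T@np.array([p[0],p[1],1]); o=-E[:3,:3].T@E[:3,3]
    return o,d
def at(im,u,v,z):
    o,d=ray(im,u,v); return o+d*(z-o[2])/d[2]
def proj(im,P):
    E=np.array(im['extrinsics']); c=E[:3,:3]@np.asarray(P)+E[:3,3]; x,y=c[:2]/c[2]; s=1+im['k1']*(x*x+y*y)
    return im['fx']*x*s+im['cx'],im['fy']*y*s+im['cy']
E
python3 - <<'E'
from h import *
s=ctrl.get_state(); print({k:np.round(s[k],3) for k in('time','position','tool_rot','ft_force')})
for c in('top','scene'):
    im=vision.get_image(c); cv2.imwrite(f'pics/{c}0.png',im['color'])
    for n in('tray','nut_0','scoop_centre'):
        for d in vision.spot_in(c,n)[:4]:
            b=d['bbox']; print(c,n,round(d['conf'],2),np.round(b),np.round(at(im,(b[0]+b[2])/2,(b[1]+b[3])/2,{'tray':.1,'nut_0':.09,'scoop_centre':.015}[n]),3))
E
```

```text
{'time': np.float64(0.0), 'position': array([0.195, 0.619, 0.195]), 'tool_rot': array([-4.770e-01, -3.105e+00,  3.000e-03]), 'ft_force': array([-0.781,  0.422, -1.101])}
top tray 0.88 [236. 157. 351. 204.] [ 0.536 -0.042  0.1  ]
top nut_0 0.51 [265. 175. 272. 186.] [0.538 0.021 0.09 ]
top nut_0 0.39 [290. 185. 297. 197.] [ 0.511 -0.043  0.09 ]
top nut_0 0.37 [310. 178. 320. 186.] [ 0.535 -0.098  0.09 ]
top scoop_centre 0.7 [396. 232. 427. 285.] [ 0.343 -0.359  0.015]
top scoop_centre 0.59 [370. 162. 398. 214.] [ 0.536 -0.295  0.015]
scene tray 0.62 [260. 180. 356. 215.] [ 0.528 -0.056  0.1  ]
scene nut_0 0.58 [287. 190. 288. 197.] [0.536 0.012 0.09 ]
scene nut_0 0.39 [317. 199. 328. 206.] [ 0.531 -0.102  0.09 ]
scene scoop_centre 0.73 [383. 274. 403. 313.] [ 0.319 -0.369  0.015]
```

View pics/top0.png

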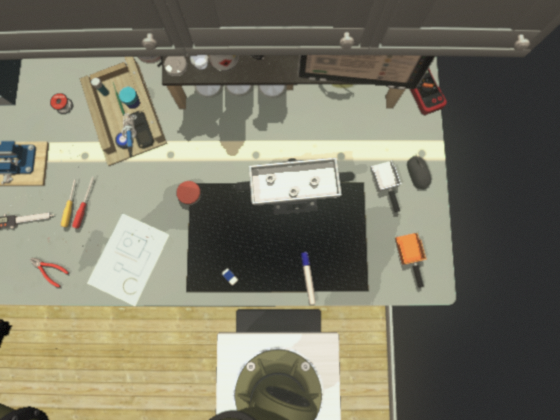

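View pics/scene0.png

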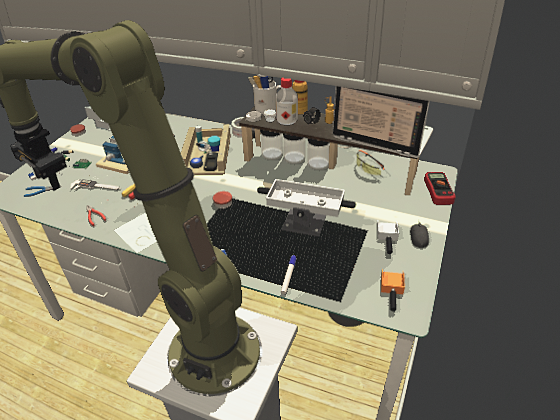

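Top view: tray at about (295,182) with tabs at about (243,187) and (347,177). The bare-metal scoop is at (385,178), off the tray's right end (world -y). The orange look-alike is at (410,250) and the tin at (188,192). I'll push down the right tab, after measuring it on a zoomed crop.

```bash
python3 - <<'E'
from h import *
im=vision.get_image('top'); c=im['color'][140:230,225:410]
cv2.imwrite('pics/crop1.png',cv2.resize(c,None,fx=4,fy=4,interpolation=cv2.INTER_CUBIC))
for u,v in((236,187),(251,187),(340,177),(355,177),(347,177)): print(u,v,np.round(at(im,u,v,.1),3))
s=ctrl.get_state(); print(np.round(R.from_rotvec(s['tool_rot']).as_matrix(),3))
E
```

```text
236 187 [0.52  0.103 0.1  ]
251 187 [0.519 0.065 0.1  ]
340 177 [ 0.545 -0.161  0.1  ]
355 177 [ 0.545 -0.199  0.1  ]
347 177 [ 0.545 -0.179  0.1  ]
[[-0.954  0.3    0.   ]
 [ 0.3    0.954 -0.   ]
 [-0.    -0.    -1.   ]]
```

View pics/crop1.png

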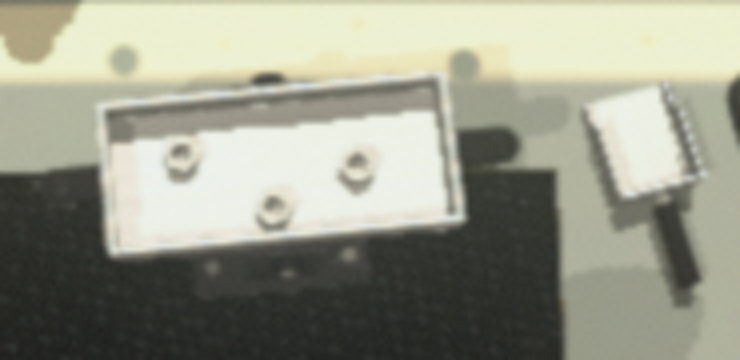

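Call:
{"fn": "jog_arm", "kwargs": {"increments": [{"tx": -38,"ty": -12,"wz": 0.11,"gripper": 0},{"tx": -76,"ty": -24,"wz": 0.22,"gripper": 0},{"tx": -114,"ty": -36,"wz": 0.33,"gripper": 0},{"tx": -152,"ty": -48,"wz": 0.44,"gripper": 0},{"tx": -190,"ty": -60,"wz": 0.55,"gripper": 0}]}}

```text
validation failed for argument at $.in...
```

```bash
cat > d.py <<'E'
from h import *
import sys
s=ctrl.get_state(); M=R.from_rotvec(s['tool_rot']).as_matrix(); t=np.array(list(map(float,sys.argv[1:4])))
yaw=np.array([0.087,-0.996,0]) # want tool x along tray axis
print(s['time'],np.round(s['position'],3),'delta tool mm',np.round(M.T@(t-s['position'])*1000),'tool x',np.round(M[:,0],2),'y',np.round(M[:,1],2),'z',np.round(M[:,2],3),'ft',np.round(s['ft_force'],1),'q',np.round(s['joint_positions'],2))
a=M.T@yaw; print('wz',np.arctan2(a[1],a[0]),np.arctan2(-a[1],-a[0]))
E
python3 d.py .548 -.187 .195
```

```text
0.45 [0.195 0.62  0.196] delta tool mm [-579. -664.    1.] tool x [-0.95  0.3  -0.  ] y [ 0.3   0.95 -0.  ] z [ 0. -0. -1.] ft [-0.3 -0.8 -0.4] q [-1.25  0.32 -0.07  1.45  0.02  1.37 -0.06]
wz -1.9626982451383825 1.1788944084514108
```

Call:
{"fn": "jog_arm", "kwargs": {"increments": [{"tx": -38,"ty": -12,"tz": 0,"wx": 0,"wy": 0,"wz": 0.11,"gripper": 0},{"tx": -76,"ty": -24,"tz": 0,"wx": 0,"wy": 0,"wz": 0.22,"gripper": 0},{"tx": -114,"ty": -36,"tz": 0,"wx": 0,"wy": 0,"wz": 0.33,"gripper": 0},{"tx": -152,"ty": -48,"tz": 0,"wx": 0,"wy": 0,"wz": 0.44,"gripper": 0},{"tx": -190,"ty": -60,"tz": 0,"wx": 0,"wy": 0,"wz": 0.55,"gripper": 0}]}}

```text
time: 0.87
position: [0.3597, 0.5046, 0.1965]
tool_rot: [1.31, 2.856, 0.001]
ft_force: [1.4, 0.0, -0.9]
grip_width: 0.71
grip_force: 0.0
```

```bash
python3 d.py .548 -.187 .195
```

```text
0.8667 [0.36  0.505 0.196] delta tool mm [-647. -309.    1.] tool x [-0.65  0.76  0.  ] y [0.76 0.65 0.  ] z [ 0.     0.001 -1.   ] ft [ 1.4  0.  -0.9] q [-1.08  0.25  0.1   1.54 -0.03  1.35 -0.26]
wz -2.5178598027220995 0.6237328508676937
```

Call:
{"fn": "jog_arm", "kwargs": {"increments": [{"tx": -40,"ty": 1,"tz": 0,"wx": 0,"wy": 0,"wz": 0.12,"gripper": 0},{"tx": -80,"ty": 2,"tz": 0,"wx": 0,"wy": 0,"wz": 0.24,"gripper": 0},{"tx": -120,"ty": 3,"tz": 0,"wx": 0,"wy": 0,"wz": 0.36,"gripper": 0},{"tx": -160,"ty": 4,"tz": 0,"wx": 0,"wy": 0,"wz": 0.48,"gripper": 0},{"tx": -200,"ty": 5,"tz": 0,"wx": 0,"wy": 0,"wz": 0.6,"gripper": 0}]}}

```text
time: 1.28
position: [0.4945, 0.3567, 0.1965]
tool_rot: [-2.096, -2.34, -0.001]
ft_force: [0.5, 0.2, -0.4]
grip_width: 0.322
grip_force: 0.0
```

```bash
python3 d.py .548 -.187 .195
```

```text
1.2833 [0.494 0.357 0.197] delta tool mm [-546.   -7.    1.] tool x [-0.11  0.99  0.  ] y [0.99 0.11 0.  ] z [ 0.     0.001 -1.   ] ft [ 0.5  0.2 -0.4] q [-0.9   0.23  0.28  1.57 -0.07  1.35 -0.51]
wz -3.1184918057666327 0.023100847823160613
```

Call:
{"fn": "jog_arm", "kwargs": {"increments": [{"tx": -41,"ty": 0,"tz": 0,"wx": 0,"wy": 0,"wz": 0.02,"gripper": 0},{"tx": -82,"ty": 0,"tz": 0,"wx": 0,"wy": 0,"wz": 0.02,"gripper": 0},{"tx": -123,"ty": -1,"tz": 0,"wx": 0,"wy": 0,"wz": 0.02,"gripper": 0},{"tx": -164,"ty": -2,"tz": 0,"wx": 0,"wy": 0,"wz": 0.02,"gripper": 0},{"tx": -205,"ty": -3,"tz": 0,"wx": 0,"wy": 0,"wz": 0.02,"gripper": 0}]}}

```text
time: 1.7
position: [0.5141, 0.1523, 0.1964]
tool_rot: [2.112, 2.326, 0.001]
ft_force: [1.2, -0.5, 0.1]
grip_width: 0.022
grip_force: 0.0
```

Call:
{"fn": "jog_arm", "kwargs": {"increments": [{"tx": -41,"ty": 0,"tz": 0,"wx": 0,"wy": 0,"wz": 0,"gripper": 0},{"tx": -82,"ty": 0,"tz": 0,"wx": 0,"wy": 0,"wz": 0,"gripper": 0},{"tx": -123,"ty": -1,"tz": 0,"wx": 0,"wy": 0,"wz": 0,"gripper": 0},{"tx": -164,"ty": -2,"tz": 0,"wx": 0,"wy": 0,"wz": 0,"gripper": 0},{"tx": -205,"ty": -3,"tz": 0,"wx": 0,"wy": 0,"wz": 0,"gripper": 0}]}}

```text
time: 2.12
position: [0.5307, -0.052, 0.1966]
tool_rot: [2.112, 2.325, 0.002]
ft_force: [1.2, 0.3, -0.0]
grip_width: 0.007
grip_force: 0.0
```

```bash
python3 d.py .548 -.187 .195
```

```text
2.1167 [ 0.531 -0.052  0.197] delta tool mm [-136.    4.    2.] tool x [-0.1  1.   0. ] y [1.  0.1 0. ] z [ 0.001  0.001 -1.   ] ft [ 1.2  0.3 -0. ] q [-0.51  0.07  0.58  1.76 -0.04  1.32  0.18]
wz -3.132516706152577 0.009075947437216203
```

Call:
{"fn": "jog_arm", "kwargs": {"increments": [{"tx": -35,"ty": 1,"tz": 0,"wx": 0,"wy": 0,"wz": 0,"gripper": 0},{"tx": -70,"ty": 2,"tz": 0,"wx": 0,"wy": 0,"wz": 0,"gripper": 0},{"tx": -105,"ty": 3,"tz": 0,"wx": 0,"wy": 0,"wz": 0,"gripper": 0},{"tx": -136,"ty": 4,"tz": 20,"wx": 0,"wy": 0,"wz": 0,"gripper": 0},{"tx": -136,"ty": 4,"tz": 50,"wx": 0,"wy": 0,"wz": 0,"gripper": 0}]}}

```text
time: 2.53
position: [0.5493, -0.1948, 0.1493]
tool_rot: [2.116, 2.308, 0.001]
ft_force: [-0.4, -1.0, -0.6]
grip_width: 0.004
grip_force: 0.0
```

```bash
python3 d.py .548 -.187 .1
python3 - <<'E'
from h import *
w=vision.get_image('wrist')['color'];sc=vision.get_image('scene')['color'][130:270,220:430]
sc=cv2.resize(sc,(560,373),interpolation=cv2.INTER_CUBIC)
cv2.imwrite('pics/p4.png',w);cv2.imwrite('pics/p5.png',sc)
im=vision.get_image('wrist')
print(proj(im,[.548,-.187,.1]),proj(im,[.549,-.199,.1]),proj(im,[.545,-.155,.106]))
E
```

```text
2.5333 [ 0.549 -0.195  0.149] delta tool mm [ 8. -1. 49.] tool x [-0.09  1.   -0.01] y [1.   0.09 0.01] z [ 0.008 -0.007 -1.   ] ft [-0.4 -1.  -0.6] q [-0.31  0.23  0.7   1.72 -0.15  1.24  0.51]
wz 3.141094649135863 -0.0004980044539302518
(np.float64(288.1838608318234), np.float64(222.8929071656926)) (np.float64(287.95589170714356), np.float64(236.6534001817779)) (np.float64(288.48180889428914), np.float64(185.76761648557465))
```

View pics/p4.png

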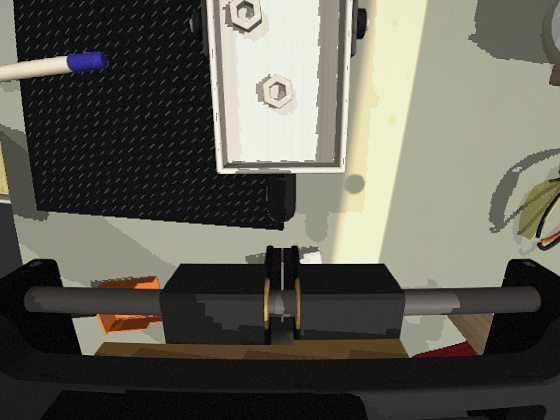

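View pics/p5.png

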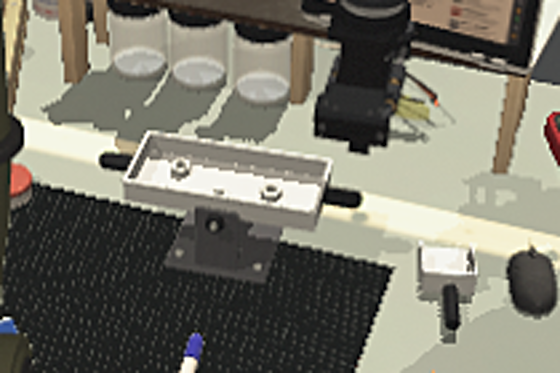

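The wrist view shows the tab from (282,172) to its tip at (281,220), under the closed fingers. The arm was still settling, so I'll measure again at rest.

```bash
python3 - <<'E'
from h import *
for i in range(5): vision.get_image('top')
im=vision.get_image('wrist');c=im['color'];cv2.imwrite('pics/p6.png',c[140:280,180:400].repeat(3,0).repeat(3,1))
print(proj(im,[.548,-.187,.1]),proj(im,[.549,-.199,.1]),proj(im,[.545,-.155,.106]))
np.save('w.npy',im,allow_pickle=True)
E
python3 d.py .548 -.187 .1
```

```text
(np.float64(281.5961101266183), np.float64(222.0325434667848)) (np.float64(281.38625181727866), np.float64(235.4828309240939)) (np.float64(281.7787742607865), np.float64(185.79422297704673))
2.9833 [ 0.549 -0.184  0.148] delta tool mm [-3. -1. 48.] tool x [-0.1  1.  -0. ] y [1.  0.1 0. ] z [ 0.003  0.    -1.   ] ft [-0.8  0.2 -0.5] q [-0.32  0.23  0.69  1.72 -0.15  1.24  0.51]
wz -3.1308288165092657 0.010763837080527716
```

View pics/p6.png

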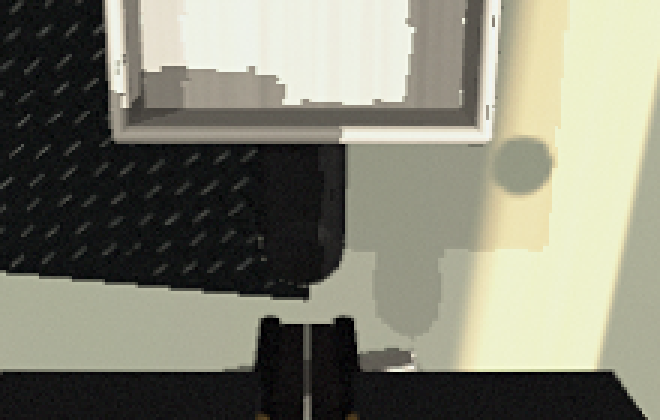

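Call:
{"fn": "jog_arm", "kwargs": {"increments": [{"tx": -3,"ty": 0,"tz": 15,"wx": 0,"wy": 0,"wz": 0,"gripper": 0},{"tx": -3,"ty": 0,"tz": 30,"wx": 0,"wy": 0,"wz": 0,"gripper": 0},{"tx": -3,"ty": 0,"tz": 40,"wx": 0,"wy": 0,"wz": 0,"gripper": 0},{"tx": -3,"ty": 0,"tz": 46,"wx": 0,"wy": 0,"wz": 0,"gripper": 0},{"tx": -3,"ty": 0,"tz": 50,"wx": 0,"wy": 0,"wz": 0,"gripper": 0}]}}

```text
time: 3.4
position: [0.5481, -0.1876, 0.0958]
tool_rot: [-2.111, -2.326, 0.0]
ft_force: [-0.5, 0.8, 0.2]
grip_width: 0.006
grip_force: 0.0
```

Call:
{"fn": "jog_arm", "kwargs": {"increments": [{"tx": 0,"ty": 0,"tz": 3,"wx": 0,"wy": 0,"wz": 0,"gripper": 0},{"tx": 0,"ty": 0,"tz": 6,"wx": 0,"wy": 0,"wz": 0,"gripper": 0},{"tx": 0,"ty": 0,"tz": 9,"wx": 0,"wy": 0,"wz": 0,"gripper": 0},{"tx": 0,"ty": 0,"tz": 12,"wx": 0,"wy": 0,"wz": 0,"gripper": 0},{"tx": 0,"ty": 0,"tz": 15,"wx": 0,"wy": 0,"wz": 0,"gripper": 0}]}}

```text
time: 3.82
position: [0.5483, -0.1881, 0.0812]
tool_rot: [2.112, 2.325, 0.001]
ft_force: [-0.5, -0.6, -0.0]
grip_width: 0.002
grip_force: 0.0
```

Call:
{"fn": "jog_arm", "kwargs": {"increments": [{"tx": 0,"ty": 0,"tz": 3,"wx": 0,"wy": 0,"wz": 0,"gripper": 0},{"tx": 0,"ty": 0,"tz": 6,"wx": 0,"wy": 0,"wz": 0,"gripper": 0},{"tx": 0,"ty": 0,"tz": 9,"wx": 0,"wy": 0,"wz": 0,"gripper": 0},{"tx": 0,"ty": 0,"tz": 12,"wx": 0,"wy": 0,"wz": 0,"gripper": 0},{"tx": 0,"ty": 0,"tz": 15,"wx": 0,"wy": 0,"wz": 0,"gripper": 0}]}}

```text
time: 4.23
position: [0.5483, -0.189, 0.0666]
tool_rot: [2.112, 2.324, -0.0]
ft_force: [-1.1, -1.3, 4.8]
grip_width: 0.005
grip_force: 2.4
```

```bash
python3 - <<'E'
from h import *
im=vision.get_image('wrist')['color'][60:300,140:420].repeat(2,0).repeat(2,1)
sc=vision.get_image('scene')['color'][150:230,240:390];sc=cv2.resize(sc,(560,299),interpolation=cv2.INTER_CUBIC)
im=cv2.resize(im,(350,300)); sc=cv2.resize(sc,(450,300))
cv2.imwrite('pics/p7.png',np.hstack([im,sc]))
print(np.round(ctrl.get_state()['ft_force'],1))
E
```

```text
[-0.4 -0.6  0.5]
```

View pics/p7.png

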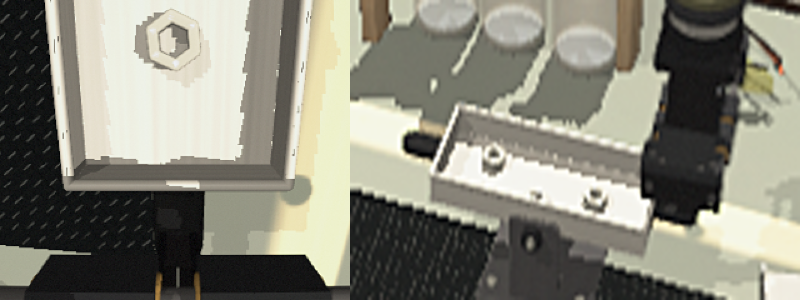

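The tray is tilting under the fingers, with its left end rising; I'll keep pushing.

Call:
{"fn": "jog_arm", "kwargs": {"increments": [{"tx": 0,"ty": 0,"tz": 2,"wx": 0,"wy": 0,"wz": 0,"gripper": 0},{"tx": 0,"ty": 0,"tz": 4,"wx": 0,"wy": 0,"wz": 0,"gripper": 0},{"tx": 0,"ty": 0,"tz": 6,"wx": 0,"wy": 0,"wz": 0,"gripper": 0},{"tx": 0,"ty": 0,"tz": 8,"wx": 0,"wy": 0,"wz": 0,"gripper": 0},{"tx": 0,"ty": 0,"tz": 10,"wx": 0,"wy": 0,"wz": 0,"gripper": 0}]}}

```text
time: 4.75
position: [0.5484, -0.1891, 0.0562]
tool_rot: [2.112, 2.324, -0.0]
ft_force: [-0.0, -4.8, 4.3]
grip_width: 0.005
grip_force: 2.5
```

Call:
{"fn": "jog_arm", "kwargs": {"increments": [{"tx": 0,"ty": 0,"tz": 2,"wx": 0,"wy": 0,"wz": 0,"gripper": 0},{"tx": 0,"ty": 0,"tz": 4,"wx": 0,"wy": 0,"wz": 0,"gripper": 0},{"tx": 0,"ty": 0,"tz": 6,"wx": 0,"wy": 0,"wz": 0,"gripper": 0},{"tx": 0,"ty": 0,"tz": 8,"wx": 0,"wy": 0,"wz": 0,"gripper": 0},{"tx": 0,"ty": 0,"tz": 9,"wx": 0,"wy": 0,"wz": 0,"gripper": 0}]}}

```text
time: 5.17
position: [0.5484, -0.1881, 0.0469]
tool_rot: [2.112, 2.325, 0.0]
ft_force: [1.5, -4.8, 4.6]
grip_width: 0.006
grip_force: 2.6
```

Not at the stop yet; I'll go on in smaller steps.

Call:
{"fn": "jog_arm", "kwargs": {"increments": [{"tx": 0,"ty": 0,"tz": 1,"wx": 0,"wy": 0,"wz": 0,"gripper": 0},{"tx": 0,"ty": 0,"tz": 2,"wx": 0,"wy": 0,"wz": 0,"gripper": 0},{"tx": 0,"ty": 0,"tz": 3,"wx": 0,"wy": 0,"wz": 0,"gripper": 0},{"tx": 0,"ty": 0,"tz": 4,"wx": 0,"wy": 0,"wz": 0,"gripper": 0},{"tx": 0,"ty": 0,"tz": 5,"wx": 0,"wy": 0,"wz": 0,"gripper": 0}]}}

```text
time: 5.58
position: [0.5483, -0.1879, 0.0421]
tool_rot: [2.112, 2.326, 0.001]
ft_force: [0.7, -4.1, 4.1]
grip_width: 0.007
grip_force: 2.5
```

```bash
python3 - <<'E'
from h import *
im=vision.get_image('wrist')['color']
sc=vision.get_image('scene')['color'][150:230,240:390]
im=cv2.resize(im[0:300],(400,300)); sc=cv2.resize(sc,(400,300),interpolation=cv2.INTER_CUBIC)
cv2.imwrite('pics/p8.png',np.hstack([im,sc]))
s=ctrl.get_state();print(np.round(s['ft_force'],1),s['position'])
E
```

```text
[ 0.9 -4.   4. ] [ 0.5482665  -0.18778056  0.04200929]
```

View pics/p8.png

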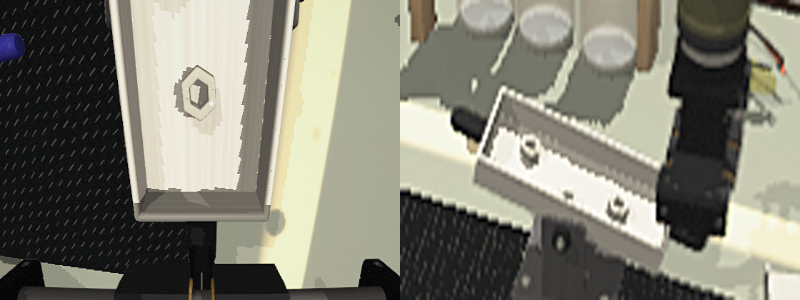

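```bash
python3 - <<'E'
from h import *
im=vision.get_image('scene'); wi=vision.get_image('wrist')
c=np.array([.536,-.045,.078]);ax=np.array([-.087,.996,0])
P=lambda y,z,t:c+ax*(y*np.cos(t)-z*np.sin(t))+np.array([0,0,y*np.sin(t)+z*np.cos(t)])
for t in(0,.1,.2,.3,.4): print(t,np.round(proj(im,P(.155,.016,t))),np.round(proj(im,P(.11,.028,t))),'low wall',np.round(P(-.11,.028,t),3),'tab at 131',P(-.131,.022,t)[2],np.round(proj(wi,P(-.11,.028,t))))
for cam,q in(('scene',im),('wrist',wi)):
  for d in vision.spot_in(cam,'nut_0')[:4]: print(cam,round(d['conf'],2),np.round(d['bbox']))
cv2.imwrite('pics/p9.png',cv2.resize(im['color'][150:230,240:390],(800,427),interpolation=cv2.INTER_CUBIC))
E
```

```text
0 [257. 189.] [271. 188.] low wall [ 0.546 -0.155  0.106] tab at 131 0.1 [286. 229.]
0.1 [257. 185.] [271. 185.] low wall [ 0.546 -0.157  0.095] tab at 131 0.08681191405538208 [285. 225.]
0.2 [258. 181.] [273. 183.] low wall [ 0.546 -0.158  0.084] tab at 131 0.0735357823783543 [285. 220.]
0.3 [260. 177.] [274. 180.] low wall [ 0.546 -0.158  0.072] tab at 131 0.06030425568812785 [285. 213.]
0.4 [262. 174.] [276. 178.] low wall [ 0.546 -0.157  0.061] tab at 131 0.047249539025630255 [285. 205.]
scene 0.39 [287. 189. 292. 196.]
wrist 0.62 [255.  66. 303. 120.]
```

View pics/p9.png

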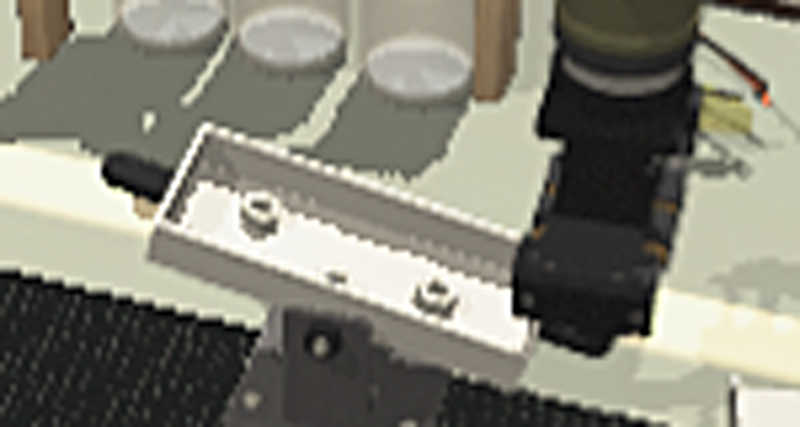

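```bash
python3 - <<'E'
from h import *
im=np.load('w.npy',allow_pickle=True).item()
E=np.array(im['extrinsics']);print('cam pos',-E[:3,:3].T@E[:3,3],'fwd',E[2,:3], 'TCP px',proj(im,[.549,-.184,.148]),'grasp',proj(im,[.549,-.184,.167]),proj(im,[.549,-.184,.218]))
w=vision.get_image('wrist'); p=ctrl.get_state()['position']
print('now TCP',p,proj(w,p))
g=cv2.resize(w['color'][150:300,190:390],(800,600),interpolation=cv2.INTER_CUBIC)
g=np.clip(g.astype(float)*2.2+15,0,255).astype('uint8'); cv2.imwrite('pics/p10.png',g)
E
```

```text
cam pos [ 0.53977102 -0.10383131  0.33789036] fwd [ 0.03023603 -0.29638789 -0.95458892] TCP px (np.float64(283.51272202490486), np.float64(241.46107528327778)) grasp (np.float64(283.7053880911232), np.float64(253.50054305607807)) (np.float64(284.46441098989595), np.float64(301.08019767278086))
now TCP [ 0.54818369 -0.18760743  0.04206393] (np.float64(283.7740845022752), np.float64(241.50571865522522))
```

View pics/p10.png

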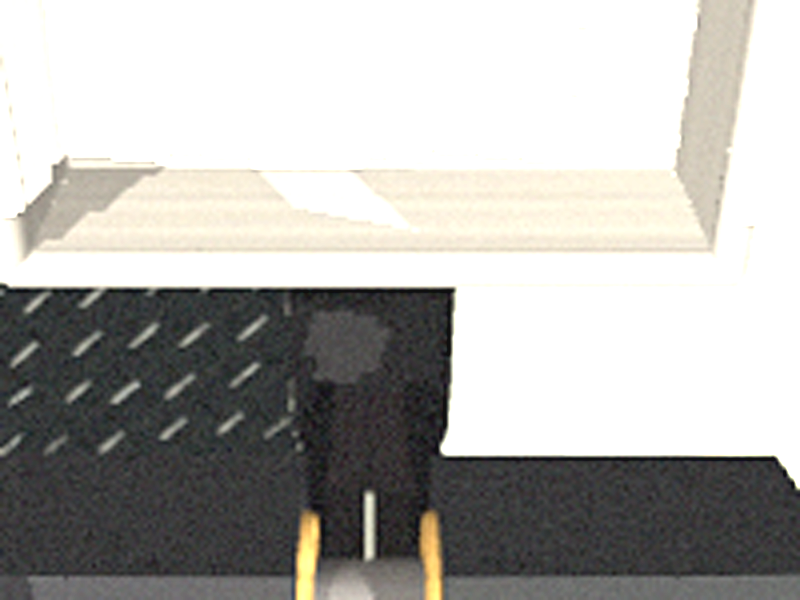

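The tip is lower than the tilt accounts for, so contact is at the tab's end. I'll lift and push again further inboard.

Call:
{"fn": "jog_arm", "kwargs": {"increments": [{"tx": 0,"ty": 0,"tz": -20,"wx": 0,"wy": 0,"wz": 0,"gripper": 0},{"tx": 0,"ty": 0,"tz": -45,"wx": 0,"wy": 0,"wz": 0,"gripper": 0},{"tx": 0,"ty": 0,"tz": -65,"wx": 0,"wy": 0,"wz": 0,"gripper": 0},{"tx": 7,"ty": 0,"tz": -70,"wx": 0,"wy": 0,"wz": 0,"gripper": 0},{"tx": 15,"ty": 0,"tz": -70,"wx": 0,"wy": 0,"wz": 0,"gripper": 0}]}}

```text
time: 6.35
position: [0.5467, -0.1718, 0.1127]
tool_rot: [-2.112, -2.325, -0.003]
ft_force: [0.6, 0.1, -0.6]
grip_width: 0.008
grip_force: 0.0
```

```bash
cat > t.py <<'E'
# estimate tray tilt by chamfer-matching projected rim/tab edges to the picture
from h import *
c=np.array([.536,-.045,.078]);ax=np.array([-.087,.996,0]);xx=np.array([.996,.087,0])
def P(x,y,z,t): return c+xx*x+ax*(y*np.cos(t)-z*np.sin(t))+np.array([0,0,y*np.sin(t)+z*np.cos(t)])
def tilt(cam):
    im=vision.get_image(cam); e=cv2.Canny(im['color'],60,150); D=np.minimum(cv2.distanceTransform(255-e,cv2.DIST_L2,5),6)
    pts=[(x,s*.11,.028) for x in np.linspace(-.048,.048,30) for s in(1,-1)]+[(s*.048,y,.028) for y in np.linspace(-.11,.11,70) for s in(1,-1)]
    r=[]
    for t in np.arange(0,.45,.02):
        v=[D[int(round(q[1])),int(round(q[0]))] for q in(proj(im,P(*p,t)) for p in pts) if 0<=q[0]<559 and 0<=q[1]<419]
        r.append((round(np.mean(v),2),round(t,2)))
    return sorted(r)[:4]
if __name__=='__main__':
    for cam in('scene','top','wrist'): print(cam,tilt(cam))
    s=ctrl.get_state();print(s['time'],s['position'],np.round(s['ft_force'],1))
    for cam in('top','wrist','scene'):
        im=vision.get_image(cam)
        for d in vision.spot_in(cam,'nut_0')[:5]:
            b=d['bbox'];o,dr=ray(im,(b[0]+b[2])/2,(b[1]+b[3])/2);out=[]
            for t in(0,.2,.3,.4):
                n=np.array([0,0,np.cos(t)])-ax*np.sin(t); h=o+dr*(n@(P(0,0,.008,t)-o))/(n@dr)
                ey=ax*np.cos(t)+np.array([0,0,np.sin(t)]); out.append((round(float((h-c)@xx),3),round(float((h-c)@ey),3)))
            print(cam,round(d['conf'],2),np.round(b),'(x,y) at t=0,.2,.3,.4',out)
E
python3 t.py
```

```text
scene [(np.float32(0.56), np.float64(0.28)), (np.float32(0.58), np.float64(0.26)), (np.float32(0.63), np.float64(0.18)), (np.float32(0.65), np.float64(0.24))]
top [(np.float32(1.6), np.float64(0.08)), (np.float32(1.6), np.float64(0.1)), (np.float32(1.62), np.float64(0.12)), (np.float32(1.62), np.float64(0.16))]
wrist [(np.float32(0.6), np.float64(0.3)), (np.float32(0.76), np.float64(0.28)), (np.float32(0.84), np.float64(0.26)), (np.float32(0.85), np.float64(0.22))]
6.5 [ 0.54550829 -0.17039796  0.11026624] [ 0.2 -0.3 -1.1]
top 0.57 [267. 177. 273. 184.] (x,y) at t=0,.2,.3,.4 [(0.01, 0.061), (0.007, 0.064), (0.005, 0.066), (0.003, 0.07)]
top 0.53 [293. 187. 297. 197.] (x,y) at t=0,.2,.3,.4 [(-0.027, -0.0), (-0.027, 0.001), (-0.027, 0.002), (-0.027, 0.003)]
wrist 0.91 [265. 102. 298. 142.] (x,y) at t=0,.2,.3,.4 [(-0.004, -0.05), (-0.004, -0.049), (-0.004, -0.05), (-0.004, -0.051)]
wrist 0.81 [227.  15. 266.  57.] (x,y) at t=0,.2,.3,.4 [(-0.027, 0.004), (-0.027, 0.005), (-0.027, 0.006), (-0.027, 0.007)]
scene 0.53 [318. 201. 325. 211.] (x,y) at t=0,.2,.3,.4 [(-0.023, -0.057), (-0.01, -0.053), (-0.004, -0.053), (0.002, -0.052)]
```

Call:
{"fn": "jog_arm", "kwargs": {"increments": [{"tx": 0,"ty": 0,"tz": 10,"wx": 0,"wy": 0,"wz": 0,"gripper": 0},{"tx": 0,"ty": 0,"tz": 18,"wx": 0,"wy": 0,"wz": 0,"gripper": 0},{"tx": 0,"ty": 0,"tz": 24,"wx": 0,"wy": 0,"wz": 0,"gripper": 0},{"tx": 0,"ty": 0,"tz": 29,"wx": 0,"wy": 0,"wz": 0,"gripper": 0},{"tx": 0,"ty": 0,"tz": 34,"wx": 0,"wy": 0,"wz": 0,"gripper": 0}]}}

```text
time: 7.22
position: [0.5463, -0.1732, 0.0771]
tool_rot: [-2.112, -2.325, 0.001]
ft_force: [-0.1, 0.1, -0.6]
grip_width: 0.002
grip_force: 0.0
```

Call:
{"fn": "jog_arm", "kwargs": {"increments": [{"tx": 0,"ty": 0,"tz": 2,"wx": 0,"wy": 0,"wz": 0,"gripper": 0},{"tx": 0,"ty": 0,"tz": 4,"wx": 0,"wy": 0,"wz": 0,"gripper": 0},{"tx": 0,"ty": 0,"tz": 6,"wx": 0,"wy": 0,"wz": 0,"gripper": 0},{"tx": 0,"ty": 0,"tz": 8,"wx": 0,"wy": 0,"wz": 0,"gripper": 0},{"tx": 0,"ty": 0,"tz": 10,"wx": 0,"wy": 0,"wz": 0,"gripper": 0}]}}

```text
time: 7.63
position: [0.5469, -0.1732, 0.0682]
tool_rot: [2.112, 2.325, 0.001]
ft_force: [-0.3, 0.3, -0.4]
grip_width: 0.006
grip_force: 0.0
```

```bash
python3 t.py
```

```text
scene [(np.float32(0.92), np.float64(0.28)), (np.float32(0.94), np.float64(0.26)), (np.float32(0.98), np.float64(0.18)), (np.float32(0.99), np.float64(0.3))]
top [(np.float32(1.77), np.float64(0.08)), (np.float32(1.78), np.float64(0.1)), (np.float32(1.8), np.float64(0.06)), (np.float32(1.8), np.float64(0.12))]
wrist [(np.float32(0.77), np.float64(0.28)), (np.float32(0.93), np.float64(0.26)), (np.float32(1.01), np.float64(0.3)), (np.float32(1.14), np.float64(0.24))]
7.7833 [ 0.54665795 -0.17313103  0.068102  ] [ 1.   0.5 -0.9]
top 0.52 [292. 186. 297. 199.] (x,y) at t=0,.2,.3,.4 [(-0.029, 0.002), (-0.029, 0.004), (-0.029, 0.005), (-0.029, 0.006)]
top 0.46 [236. 159. 334. 204.] (x,y) at t=0,.2,.3,.4 [(0.002, 0.024), (0.001, 0.026), (0.0, 0.028), (-0.001, 0.03)]
top 0.44 [312. 180. 320. 186.] (x,y) at t=0,.2,.3,.4 [(-0.008, -0.055), (-0.005, -0.056), (-0.004, -0.058), (-0.002, -0.06)]
top 0.37 [268. 174. 275. 184.] (x,y) at t=0,.2,.3,.4 [(0.013, 0.058), (0.01, 0.06), (0.009, 0.063), (0.007, 0.066)]
wrist 0.86 [261. 100. 298. 144.] (x,y) at t=0,.2,.3,.4 [(-0.004, -0.05), (-0.004, -0.05), (-0.004, -0.05), (-0.004, -0.052)]
wrist 0.81 [210.   3. 260.  37.] (x,y) at t=0,.2,.3,.4 [(-0.027, 0.0), (-0.026, 0.002), (-0.026, 0.003), (-0.026, 0.004)]
scene 0.43 [316. 205. 326. 209.] (x,y) at t=0,.2,.3,.4 [(-0.026, -0.057), (-0.013, -0.054), (-0.007, -0.053), (-0.0, -0.053)]
```

Call:
{"fn": "jog_arm", "kwargs": {"increments": [{"tx": 0,"ty": 0,"tz": 2,"wx": 0,"wy": 0,"wz": 0,"gripper": 0},{"tx": 0,"ty": 0,"tz": 4,"wx": 0,"wy": 0,"wz": 0,"gripper": 0},{"tx": 0,"ty": 0,"tz": 6,"wx": 0,"wy": 0,"wz": 0,"gripper": 0},{"tx": 0,"ty": 0,"tz": 8,"wx": 0,"wy": 0,"wz": 0,"gripper": 0},{"tx": 0,"ty": 0,"tz": 10,"wx": 0,"wy": 0,"wz": 0,"gripper": 0}]}}

```text
time: 8.5
position: [0.5466, -0.1731, 0.0578]
tool_rot: [-2.112, -2.325, 0.0]
ft_force: [0.1, 0.7, -1.0]
grip_width: 0.003
grip_force: 0.0
```

Call:
{"fn": "jog_arm", "kwargs": {"increments": [{"tx": 0,"ty": 0,"tz": 2,"wx": 0,"wy": 0,"wz": 0,"gripper": 0},{"tx": 0,"ty": 0,"tz": 4,"wx": 0,"wy": 0,"wz": 0,"gripper": 0},{"tx": 0,"ty": 0,"tz": 6,"wx": 0,"wy": 0,"wz": 0,"gripper": 0},{"tx": 0,"ty": 0,"tz": 8,"wx": 0,"wy": 0,"wz": 0,"gripper": 0},{"tx": 0,"ty": 0,"tz": 10,"wx": 0,"wy": 0,"wz": 0,"gripper": 0}]}}

```text
time: 8.92
position: [0.5467, -0.1731, 0.0479]
tool_rot: [2.112, 2.325, 0.0]
ft_force: [-1.4, -0.2, 0.4]
grip_width: 0.01
grip_force: 0.0
```

```bash
python3 t.py
```

```text
scene [(np.float32(1.13), np.float64(0.28)), (np.float32(1.16), np.float64(0.26)), (np.float32(1.2), np.float64(0.24)), (np.float32(1.22), np.float64(0.18))]
top [(np.float32(1.83), np.float64(0.08)), (np.float32(1.84), np.float64(0.06)), (np.float32(1.84), np.float64(0.1)), (np.float32(1.87), np.float64(0.04))]
wrist [(np.float32(0.88), np.float64(0.28)), (np.float32(1.11), np.float64(0.26)), (np.float32(1.32), np.float64(0.3)), (np.float32(1.33), np.float64(0.22))]
9.0667 [ 0.54655232 -0.17311475  0.04797695] [-0.8  1.2 -0.5]
top 0.63 [290. 186. 296. 196.] (x,y) at t=0,.2,.3,.4 [(-0.024, 0.004), (-0.024, 0.006), (-0.024, 0.007), (-0.025, 0.008)]
top 0.63 [268. 174. 275. 185.] (x,y) at t=0,.2,.3,.4 [(0.011, 0.057), (0.008, 0.06), (0.006, 0.063), (0.004, 0.066)]
top 0.26 [235. 160. 331. 204.] (x,y) at t=0,.2,.3,.4 [(0.002, 0.028), (0.001, 0.031), (-0.0, 0.033), (-0.001, 0.035)]
wrist 0.85 [202.   0. 255.  29.] (x,y) at t=0,.2,.3,.4 [(-0.027, -0.003), (-0.027, -0.001), (-0.027, -0.0), (-0.027, 0.0)]
wrist 0.72 [257.  97. 300. 148.] (x,y) at t=0,.2,.3,.4 [(-0.004, -0.05), (-0.004, -0.05), (-0.004, -0.05), (-0.004, -0.051)]
scene 0.44 [318. 200. 328. 212.] (x,y) at t=0,.2,.3,.4 [(-0.02, -0.062), (-0.006, -0.059), (0.001, -0.058), (0.007, -0.058)]
```

Call:
{"fn": "jog_arm", "kwargs": {"increments": [{"tx": 0,"ty": 0,"tz": 1.5,"wx": 0,"wy": 0,"wz": 0,"gripper": 0},{"tx": 0,"ty": 0,"tz": 3,"wx": 0,"wy": 0,"wz": 0,"gripper": 0},{"tx": 0,"ty": 0,"tz": 4.5,"wx": 0,"wy": 0,"wz": 0,"gripper": 0},{"tx": 0,"ty": 0,"tz": 6,"wx": 0,"wy": 0,"wz": 0,"gripper": 0},{"tx": 0,"ty": 0,"tz": 8,"wx": 0,"wy": 0,"wz": 0,"gripper": 0}]}}

```text
time: 9.78
position: [0.547, -0.1728, 0.0406]
tool_rot: [-2.112, -2.326, -0.001]
ft_force: [-1.5, 2.0, 5.2]
grip_width: 0.008
grip_force: 2.3
```

```bash
python3 t.py; python3 -c "
from h import *
im=vision.get_image('wrist');print(im['fx'],im['cx'],im['cy'],im['k1'])
m=np.load('w.npy',allow_pickle=True).item()
for z in(.106,.09,.08): print(z,np.linalg.norm(at(m,180+108/3,140+140/3,z)-at(m,180+492/3,140+140/3,z)))
"
```

```text
scene [(np.float32(1.15), np.float64(0.3)), (np.float32(1.18), np.float64(0.28)), (np.float32(1.19), np.float64(0.22)), (np.float32(1.2), np.float64(0.32))]
top [(np.float32(1.95), np.float64(0.2)), (np.float32(1.97), np.float64(0.22)), (np.float32(1.98), np.float64(0.18)), (np.float32(1.98), np.float64(0.24))]
wrist [(np.float32(1.53), np.float64(0.24)), (np.float32(1.75), np.float64(0.26)), (np.float32(1.79), np.float64(0.32)), (np.float32(1.92), np.float64(0.22))]
9.9333 [ 0.54691126 -0.17285995  0.04030061] [-0.1  1.   2.3]
top 0.6 [310. 179. 321. 188.] (x,y) at t=0,.2,.3,.4 [(-0.009, -0.055), (-0.006, -0.056), (-0.005, -0.057), (-0.003, -0.059)]
top 0.44 [292. 187. 299. 198.] (x,y) at t=0,.2,.3,.4 [(-0.028, -0.001), (-0.028, 0.001), (-0.028, 0.002), (-0.028, 0.003)]
wrist 0.63 [256. 110. 301. 163.] (x,y) at t=0,.2,.3,.4 [(-0.004, -0.056), (-0.004, -0.056), (-0.004, -0.058), (-0.004, -0.059)]
scene 0.49 [321. 205. 328. 214.] (x,y) at t=0,.2,.3,.4 [(-0.034, -0.07), (-0.018, -0.066), (-0.011, -0.066), (-0.003, -0.066)]
302.6229763605842 281.8617779646651 211.33735584519192 -0.06429477718516723
0.106 0.10052423173451433
0.09 0.10746021508959998
0.08 0.11179520468652852
```

Call:
{"fn": "jog_arm", "kwargs": {"increments": [{"tx": 0,"ty": 0,"tz": 1.5,"wx": 0,"wy": 0,"wz": 0,"gripper": 0},{"tx": 0,"ty": 0,"tz": 3,"wx": 0,"wy": 0,"wz": 0,"gripper": 0},{"tx": 0,"ty": 0,"tz": 4.5,"wx": 0,"wy": 0,"wz": 0,"gripper": 0},{"tx": 0,"ty": 0,"tz": 6,"wx": 0,"wy": 0,"wz": 0,"gripper": 0},{"tx": 0,"ty": 0,"tz": 7.5,"wx": 0,"wy": 0,"wz": 0,"gripper": 0}]}}

```text
time: 10.7
position: [0.5469, -0.1732, 0.0326]
tool_rot: [2.112, 2.325, 0.0]
ft_force: [0.7, 0.4, 3.9]
grip_width: 0.005
grip_force: 1.9
```

```bash
python3 t.py
```

```text
scene [(np.float32(1.15), np.float64(0.36)), (np.float32(1.15), np.float64(0.38)), (np.float32(1.18), np.float64(0.3)), (np.float32(1.18), np.float64(0.32))]
top [(np.float32(1.98), np.float64(0.28)), (np.float32(1.99), np.float64(0.3)), (np.float32(2.02), np.float64(0.16)), (np.float32(2.03), np.float64(0.18))]
wrist [(np.float32(1.19), np.float64(0.36)), (np.float32(1.31), np.float64(0.38)), (np.float32(1.51), np.float64(0.34)), (np.float32(1.54), np.float64(0.32))]
10.85 [ 0.54663376 -0.17347075  0.03236952] [0.7 0.  1.3]
wrist 0.95 [305. 176. 346. 219.] (x,y) at t=0,.2,.3,.4 [(0.018, -0.084), (0.021, -0.088), (0.022, -0.093), (0.024, -0.099)]
wrist 0.8 [252. 176. 298. 221.] (x,y) at t=0,.2,.3,.4 [(-0.006, -0.085), (-0.006, -0.09), (-0.006, -0.094), (-0.006, -0.1)]
wrist 0.75 [214. 177. 257. 221.] (x,y) at t=0,.2,.3,.4 [(-0.024, -0.085), (-0.027, -0.09), (-0.028, -0.094), (-0.03, -0.1)]
```

All three nuts now sit side by side at the low wall. I'll push on to the stop.

Call:
{"fn": "jog_arm", "kwargs": {"increments": [{"tx": 0,"ty": 0,"tz": 1,"wx": 0,"wy": 0,"wz": 0,"gripper": 0},{"tx": 0,"ty": 0,"tz": 2,"wx": 0,"wy": 0,"wz": 0,"gripper": 0},{"tx": 0,"ty": 0,"tz": 3,"wx": 0,"wy": 0,"wz": 0,"gripper": 0},{"tx": 0,"ty": 0,"tz": 4,"wx": 0,"wy": 0,"wz": 0,"gripper": 0},{"tx": 0,"ty": 0,"tz": 5,"wx": 0,"wy": 0,"wz": 0,"gripper": 0}]}}

```text
time: 11.57
position: [0.5466, -0.1728, 0.0276]
tool_rot: [-2.112, -2.325, -0.0]
ft_force: [-0.4, 1.4, 3.7]
grip_width: 0.007
grip_force: 1.9
```

Call:
{"fn": "jog_arm", "kwargs": {"increments": [{"tx": 0,"ty": 0,"tz": 1,"wx": 0,"wy": 0,"wz": 0,"gripper": 0},{"tx": 0,"ty": 0,"tz": 2,"wx": 0,"wy": 0,"wz": 0,"gripper": 0},{"tx": 0,"ty": 0,"tz": 3,"wx": 0,"wy": 0,"wz": 0,"gripper": 0},{"tx": 0,"ty": 0,"tz": 4,"wx": 0,"wy": 0,"wz": 0,"gripper": 0},{"tx": 0,"ty": 0,"tz": 4,"wx": 0,"wy": 0,"wz": 0,"gripper": 0}]}}

```text
time: 11.98
position: [0.5468, -0.173, 0.0245]
tool_rot: [-2.112, -2.325, -0.001]
ft_force: [-2.0, 1.1, 9.0]
grip_width: 0.007
grip_force: 4.2
```

The force has jumped to 9 N, so the tray is at the stop. I'll retract straight up.

Call:
{"fn": "jog_arm", "kwargs": {"increments": [{"tx": 0,"ty": 0,"tz": -5,"wx": 0,"wy": 0,"wz": 0,"gripper": 0},{"tx": 0,"ty": 0,"tz": -20,"wx": 0,"wy": 0,"wz": 0,"gripper": 0},{"tx": 0,"ty": 0,"tz": -45,"wx": 0,"wy": 0,"wz": 0,"gripper": 0},{"tx": 0,"ty": 0,"tz": -80,"wx": 0,"wy": 0,"wz": 0,"gripper": 0},{"tx": 0,"ty": 0,"tz": -115,"wx": 0,"wy": 0,"wz": 0,"gripper": 0}]}}

```text
time: 12.4
position: [0.5452, -0.1732, 0.1384]
tool_rot: [-2.111, -2.323, 0.004]
ft_force: [1.2, 0.2, -0.2]
grip_width: 0.003
grip_force: 0.0
```

Call:
{"fn": "jog_arm", "kwargs": {"increments": [{"tx": 0,"ty": 0,"tz": -20,"wx": 0,"wy": 0,"wz": 0,"gripper": 0},{"tx": 0,"ty": 0,"tz": -30,"wx": 0,"wy": 0,"wz": 0,"gripper": 0},{"tx": 0,"ty": 0,"tz": -30,"wx": 0,"wy": 0,"wz": 0,"gripper": 0},{"tx": 0,"ty": 0,"tz": -30,"wx": 0,"wy": 0,"wz": 0,"gripper": 0},{"tx": 0,"ty": 0,"tz": -30,"wx": 0,"wy": 0,"wz": 0,"gripper": 0}]}}

```text
time: 12.82
position: [0.5454, -0.1727, 0.1664]
tool_rot: [-2.11, -2.323, 0.003]
ft_force: [0.3, 0.8, 0.8]
grip_width: 0.005
grip_force: 0.0
```

```bash
python3 t.py
```

```text
scene [(np.float32(0.55), np.float64(0.34)), (np.float32(0.56), np.float64(0.4)), (np.float32(0.57), np.float64(0.42)), (np.float32(0.58), np.float64(0.36))]
top [(np.float32(1.15), np.float64(0.28)), (np.float32(1.23), np.float64(0.26)), (np.float32(1.23), np.float64(0.34)), (np.float32(1.25), np.float64(0.36))]
wrist [(np.float32(0.55), np.float64(0.44)), (np.float32(0.64), np.float64(0.42)), (np.float32(0.66), np.float64(0.38)), (np.float32(0.74), np.float64(0.4))]
12.9667 [ 0.54567015 -0.17288201  0.1668818 ] [ 0.6  0.1 -0.2]
top 0.64 [324. 181. 333. 189.] (x,y) at t=0,.2,.3,.4 [(-0.016, -0.088), (-0.012, -0.09), (-0.01, -0.094), (-0.007, -0.098)]
top 0.6 [321. 172. 331. 179.] (x,y) at t=0,.2,.3,.4 [(0.01, -0.083), (0.014, -0.086), (0.017, -0.089), (0.019, -0.093)]
top 0.38 [327. 188. 327. 198.] (x,y) at t=0,.2,.3,.4 [(-0.036, -0.08), (-0.033, -0.083), (-0.031, -0.086), (-0.029, -0.089)]
wrist 0.84 [246. 152. 268. 174.] (x,y) at t=0,.2,.3,.4 [(-0.026, -0.087), (-0.027, -0.09), (-0.028, -0.093), (-0.029, -0.097)]
wrist 0.71 [298. 149. 320. 172.] (x,y) at t=0,.2,.3,.4 [(0.021, -0.085), (0.023, -0.087), (0.024, -0.09), (0.024, -0.094)]
wrist 0.68 [267. 151. 292. 174.] (x,y) at t=0,.2,.3,.4 [(-0.005, -0.086), (-0.005, -0.089), (-0.005, -0.092), (-0.005, -0.096)]
```

The tray stays tilted at about 0.4 rad, with all three nuts at the low end and the arm clear. I'll hand it in.

```bash
python3 -c "
from bench import ctrl
print(ctrl.close_job())"
```

```text
the job is handed in; nothing more can be done
None
```

I pushed the tray's scoop-side tab down to the stop (about 0.4 rad) and let go; in the last pictures all three nuts lay at the low end by the scoop, with the arm clear, and I handed the job in at about 13 s (no verdict was returned).

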